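# Rock the stuck bottle carrier out of its dock

## Task

One of the three white bottle carriers holds the bottle that has lost its dropper cap. Grip that carrier and rock it side to side, towards one stiff wooden cheek and then the other, until both cheeks have given way and it comes free; then lift it, bottle and all, until its foot is just clear of the cheeks (two or three centimetres) and finish still holding it there, upright and steady above its dock. Leave the other two carriers, their bottles and everything else on the table where they are.

Things in the scene. Friction and masses are not known exactly. Their poses are not given: they have to be found in the camera images.
- dock_1: Fixed beech dock, one of three alike: base 74 x 124 x 10 mm; two end walls across x (8 mm thick, inner faces 19.5 mm from centre, tops 44 mm above the table); a hooked wooden cheek on each side along y, tops 80 mm above the table. Origin: centre of the base's underside, on the table; x along the cheeks' hinge pins, +y to the left cheek, z up.
- dock_1_left (a joint): Opening (rad) of dock_1's cheek on the +y side: 0 upright, 0.19 stop. Friction hinge without spring: about 5 N at the hook moves it, and it stays put. The carrier, tipped to this side, pushes it out, and comes free once both cheeks are open by 0.14 or more. Pin along x, 12 mm to +y of the dock's centre, 10 mm above the table.
- dock_1_right (a joint): The same for dock_1's mirror-image cheek on the -y side. Each cheek is 36 mm wide along x and 10 mm thick, inner face 25 mm from the dock's centre when upright; its hook, 70 to 80 mm above the table, reaches 7 mm farther in, 6 mm above the carrier's shoulder, so that a straight pull only jams.
- dock_2: Fixed beech dock, one of three alike: base 74 x 124 x 10 mm; two end walls across x (8 mm thick, inner faces 19.5 mm from centre, tops 44 mm above the table); a hooked wooden cheek on each side along y, tops 80 mm above the table. Origin: centre of the base's underside, on the table; x along the cheeks' hinge pins, +y to the left cheek, z up.
- dock_2_left (a joint): Opening (rad) of dock_2's cheek on the +y side: 0 upright, 0.19 stop. Friction hinge without spring: about 5 N at the hook moves it, and it stays put. The carrier, tipped to this side, pushes it out, and comes free once both cheeks are open by 0.14 or more. Pin along x, 12 mm to +y of the dock's centre, 10 mm above the table.
- dock_2_right (a joint): The same for dock_2's mirror-image cheek on the -y side. Each cheek is 36 mm wide along x and 10 mm thick, inner face 25 mm from the dock's centre when upright; its hook, 70 to 80 mm above the table, reaches 7 mm farther in, 6 mm above the carrier's shoulder, so that a straight pull only jams.
- dock_3: Fixed beech dock, one of three alike: base 74 x 124 x 10 mm; two end walls across x (8 mm thick, inner faces 19.5 mm from centre, tops 44 mm above the table); a hooked wooden cheek on each side along y, tops 80 mm above the table. Origin: centre of the base's underside, on the table; x along the cheeks' hinge pins, +y to the left cheek, z up.
- dock_3_left (a joint): Opening (rad) of dock_3's cheek on the +y side: 0 upright, 0.19 stop. Friction hinge without spring: about 5 N at the hook moves it, and it stays put. The carrier, tipped to this side, pushes it out, and comes free once both cheeks are open by 0.14 or more. Pin along x, 12 mm to +y of the dock's centre, 10 mm above the table.
- dock_3_right (a joint): The same for dock_3's mirror-image cheek on the -y side. Each cheek is 36 mm wide along x and 10 mm thick, inner face 25 mm from the dock's centre when upright; its hook, 70 to 80 mm above the table, reaches 7 mm farther in, 6 mm above the carrier's shoulder, so that a straight pull only jams.
- carrier_1: White plastic bottle carrier, 110 mm tall, 130-220 g, upright in dock_1, axes as the dock's, foot on its base (10 mm above the table). Origin: centre of underside. 36 mm in x throughout; in y: foot 10 mm (0-6 mm up; it rocks on this), stem 26 (6-40), shoulders 48 (40-54), neck 30 (54-110: grip here, best across x). Well in the top 21 mm square, 42 mm deep.
- carrier_2: White plastic bottle carrier, 110 mm tall, 130-220 g, upright in dock_2, axes as the dock's, foot on its base (10 mm above the table). Origin: centre of underside. 36 mm in x throughout; in y: foot 10 mm (0-6 mm up; it rocks on this), stem 26 (6-40), shoulders 48 (40-54), neck 30 (54-110: grip here, best across x). Well in the top 21 mm square, 42 mm deep.
- carrier_3: White plastic bottle carrier, 110 mm tall, 130-220 g, upright in dock_3, axes as the dock's, foot on its base (10 mm above the table). Origin: centre of underside. 36 mm in x throughout; in y: foot 10 mm (0-6 mm up; it rocks on this), stem 26 (6-40), shoulders 48 (40-54), neck 30 (54-110: grip here, best across x). Well in the top 21 mm square, 42 mm deep.
- bottle_bare: The bottle that has lost its dropper cap: amber glass, 18 mm across, 52 mm tall, open neck standing only 10 mm out of its carrier. Origin: centre of its underside (68 mm above the underside of the carrier it stands in). It may be in any of the three carriers.
- bottle_a: An amber bottle of the same kind with its white dropper cap on, 82 mm tall, standing 40 mm out of its carrier. Origin: centre of its underside.
- bottle_b: An amber bottle of the same kind with its white dropper cap on, 82 mm tall, standing 40 mm out of its carrier. Origin: centre of its underside.
- dropper_1: Bystander: white plastic dropper bottle, 28 mm across, 72 mm tall, standing between two docks. Origin: centre of its underside.
- dropper_2: Bystander: white plastic dropper bottle, 28 mm across, 72 mm tall, standing between two docks. Origin: centre of its underside.
- salve: Bystander: jar with a black lid, 44 mm across, 42 mm tall. Origin: centre of its underside.
- tuning_fork: Bystander: aluminium tuning fork lying flat, 175 mm long (along x), 30 mm wide, 10 mm thick. Origin: on the table under its middle.
- mallet: Bystander: mallet lying flat, steel handle 150 mm long (along x), rubber head 28 mm thick and 44 mm wide. Origin: on the table under the handle.
- card_case: Bystander: flat white plastic case 95 x 65 x 18 mm. Origin: centre of its underside.
There are look-alikes about, which are no part of the job. What is shaped like the carrier_3 but blue or red is not meant.

How it is judged:
By the outcome, as a careful person would: the job done as asked, in the order asked, and still so for the second after the job is handed in, while the arm keeps its last pose, push and grip.
It also fails if it takes over 48 s, if anything falls off the work surface, if the arm or the gripper's body presses on something with over 40 N, if the wrist force passes 120 N, or if a joint passes its speed limit or range.

## Robot

A 7-joint arm with a two-finger parallel gripper is mounted at the origin on the work surface. World frame = base frame: x ahead of the robot, y to its left, z up, the work surface at z = 0. Lengths are in m, angles in rad, forces in N, time in s.
With the tool pointing down it reaches from about 0.425 to 1.025 m from the base axis. Payload 9.4 kg.
Tool frame: the origin (TCP) lies at the very end of the fingers, on their centre line; the grasp point (between the pads) lies 19 mm behind it (bot.grasp_offset is the distance from the TCP to the grasp point, in m); z points along the fingers, y is the line along which they close (so a half turn about z gives the same grasp; the last joint's range is limited). The gripper opens to 85 mm and grips with 20 to 120 N. Pads are 22 mm wide; open, the fingers measure 114 mm over their backs; the gripper's body (76 mm by 85 mm) begins 54 mm behind the grasp point. The pads swing forward as they close: fully open they stand 13 mm farther back than shut.
Start: joints at [1.212, 0.599, -0.003, 1.599, 0.002, 0.943, -0.08], TCP at [0.202, -0.696, 0.231] pointing down, gripper open.
Joint ranges: [-2.57, 2.57], [-0.35, 1.97], [-1.29, 1.29], [0.11, 2.56], [-1.05, 4.19], [0.11, 1.86], [-2.63, 2.63]. Speed limits (rad/s): [2.22, 2.22, 3.01, 3.01, 3.14, 3.14, 3.14].

## Interface

Orientations are given as a 3x3 rotation matrix whose columns are the frame's x, y, z axes.
In Python, from bench import bot gives the robot as it stands.
- The arm moves only by the tool step_arm, never from a script. Its arguments are lists of equal length, an entry for each row: "offset": the shift along the world's x, y, z normalised to -1 to 1, where 1 is 80 mm, a list of three; "delta_rot": the turn, a rotation vector about the world's x, y, z normalised to -1 to 1, where 1 is 45 degrees, a list of three; "hand": the opening, from -1 (shut) to 1 (fully open), so that 0 is half open. In form: {"offset": [[tx, ty, tz], ...], "delta_rot": [[ax, ay, az], ...], "hand": [hand, ...]}. A call has 1 to 20 rows; each row shifts and turns the commanded pose from where the row before left it; what a row does not reach is not made up. A row lasts 1/8 s, in which the tool goes at most 62.5 mm and 10.7 degrees, less where a joint would pass 70% of its speed; a pose out of reach is approached as far as the arm can. A call with a number of a shift or a turn outside -1 to 1 is refused whole. A call with a gripper value outside its range is refused whole. The fingers move at their own pace and stop on an object; "grip_force" is the grip in N (left out, the last holds). Time passes only in rows, so rows that do not move let the fingers close. It gives the time, the measured TCP pose, the force, the opening and the grip force at its end, in the units of the state.
- bot.observe(): the state, without advancing time (a new reading comes with each control period).
- bot.snapshot(name): name is "side" or "top" or "wrist"; returns a dict with "img" (400x640x3 uint8, blue, green, red), "vfov" (degrees; the focal length in pixels is half the picture's height over the tangent of half this angle, whatever the lens; pixels are square), "cx", "cy" (the principal point, pixels), "cam_to_world" (4x4, takes a point from camera to world coordinates); the wrist camera has in their place "hand_eye" (4x4, takes a point from camera to tool coordinates, whose origin is the TCP and whose axes are the flange's). Camera axes: x right, y up, looking along -z (the intrinsics and any distortion apply to the point x, -y, -z); pixel columns grow to the right and rows downward; lengths in m; the calibration is good to about 2 mm. A picture is of the moment at which its call begins: read the wrist's pose just before it. There is no depth.
- bot.job_done(): hands the job in; it is judged then, once.
The state is a dict: "t": time; "q": joint angles; "qvel": joint speeds; "joint_efforts": joint torques, N m; "tcp_pos": TCP position; "eef_rot": TCP orientation; "wrist_force": force on the tool from outside, world axes, zero at the start; "wrist_torque": the same for the moment, N m; "finger_gap": finger opening in m; "finger_force": force on a finger pad.
Only numpy, scipy, OpenCV 4.12 (cv2) and the standard library are available. Lean on these libraries where they do the work, as an engineer would, in place of code of your own. Each camera call takes 0.05 s, during which the arm holds its last target. There are 200 camera calls.

## Working session

There is one attempt and no reset: what is moved stays moved. The work goes in short steps, Python scripts to look and compute and a tool call to move; the robot and the scene stay as the last step left them, time stands still between calls to the robot, and variables do not carry over. Pictures are saved under pics/ and viewed, at most 10 in all, crops included, and the job is handed in when it is done.

Besides the shell and the picture viewer there is one more tool, called after "Call:" as name(argument=value, ...) on one line, values as JSON. step_arm: Moves the arm, as the interface text tells. Scaled input: -1 to 1 covers 80 mm each way for a shift and 45 degrees each way for a turn. Its arguments: {"type":"object","properties":{"offset":{"type":"array","items":{"type":"array","items":{"type":"number"}}},"delta_rot":{"type":"array","items":{"type":"array","items":{"type":"number"}}},"hand":{"type":"array","items":{"type":"number"}},"grip_force":{"type":"number"}},"required":["offset","delta_rot","hand"]}

```bash
mkdir -p pics
python3 - <<'E'
from bench import bot
import cv2
s=bot.observe();print({k:(v if not hasattr(v,'round') else v) for k,v in s.items()})
for n in("side","top"):
    d=bot.snapshot(n);cv2.imwrite(f"pics/{n}0.png",d["img"]);print(n,[ (k,v) for k,v in d.items() if k!="img"])
E
```

```text
{'t': 0.0, 'q': array([ 1.21229333,  0.60014856, -0.00255153,  1.60014187,  0.00177522,
        0.9429036 , -0.07979326]), 'qvel': array([-0.00137922,  0.00011936, -0.00159755, -0.00027759, -0.00235761,
        0.00080689,  0.00163901]), 'joint_efforts': array([ 1.27114017e-03, -7.76457310e+01,  1.56613357e+00, -2.58006674e+01,
        1.24623490e-02,  9.13639495e-03,  9.97142848e-06]), 'tcp_pos': array([ 0.20147415, -0.69594113,  0.23039562]), 'eef_rot': array([[ 9.60539573e-01,  2.78142796e-01, -5.60134481e-04],
       [ 2.78143333e-01, -9.60538413e-01,  1.49779688e-03],
       [-1.21429275e-04, -1.59449084e-03, -9.99998721e-01]]), 'wrist_force': array([ 0.09381188, -0.68280416, -0.13444729]), 'wrist_torque': array([-0.01218597, -0.02240606,  0.01970631]), 'finger_force': 0.0, 'finger_gap': 0.08557219268612164}
side [('vfov', 57.00872086838438), ('cx', 325.5254339034356), ('cy', 199.6752380455769), ('cam_to_world', array([[-0.85657966,  0.37795485, -0.35131385,  0.30652364],
       [-0.5158647 , -0.61079781,  0.60067433,  0.39129049],
       [ 0.01244604,  0.69575583,  0.71817054,  0.56609697],
       [ 0.        ,  0.        ,  0.        ,  1.        ]]))]
top [('vfov', 49.30565164811481), ('cx', 325.42059502334314), ('cy', 195.02695352631406), ('cam_to_world', array([[-0.00284776,  0.9842529 , -0.17674311,  0.33802607],
       [-0.99964614, -0.00747647, -0.02552848, -0.05594603],
       [-0.0264479 ,  0.17660787,  0.9839259 ,  1.1135626 ],
       [ 0.        ,  0.        ,  0.        ,  1.        ]]))]
```

View pics/side0.png

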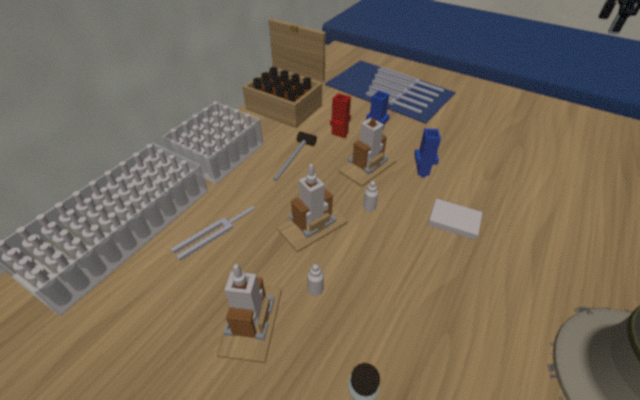

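View pics/top0.png

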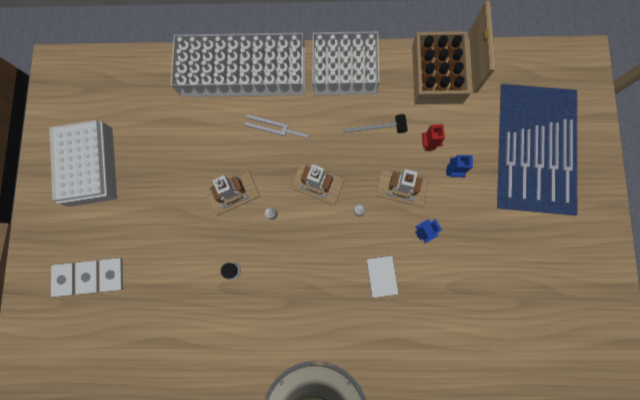

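The side view shows the capped bottles in the carriers at (312,185) and (240,285). The carrier at (371,140), which is (408,183) in the top view, has no white cap. I'll enlarge both views there.

Run:
```python
import cv2,numpy as np
a=cv2.imread("pics/top0.png")[160:215,365:445];b=cv2.imread("pics/side0.png")[105:190,325:415]
a=cv2.resize(a,(800,550),interpolation=cv2.INTER_CUBIC);b=cv2.resize(b,(630,595),interpolation=cv2.INTER_CUBIC)
cv2.imwrite("pics/c1.png",a);cv2.imwrite("pics/c2.png",b)
```

```text
(no output)
```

View pics/c1.png

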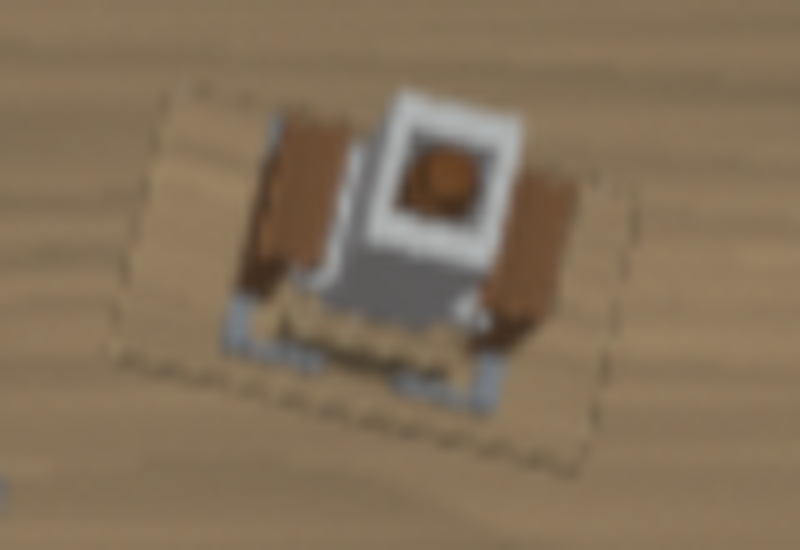

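View pics/c2.png

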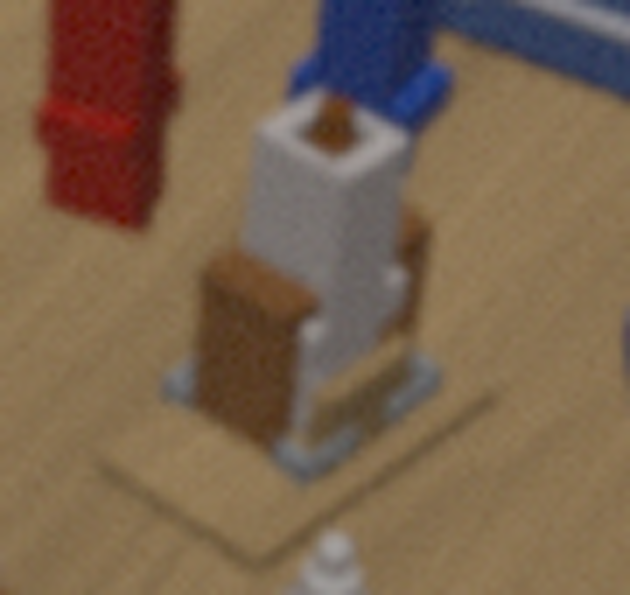

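The bottle is bare amber glass with its neck showing and no cap, in the rightmost carrier. In the top crop the carrier's top corners are (403,90), (522,118), (495,262) and (368,240), and the base corners are (180,85), (635,185), (580,475) and (115,362). In the side crop the top corners are (252,130), (325,90), (412,135) and (340,175).

```bash
cat > h.py <<'E'
import numpy as np
from bench import bot
def proj(d,uv,z,T=None):
    T=d["cam_to_world"] if T is None else T
    f=200/np.tan(np.radians(d["vfov"])/2);uv=np.atleast_2d(uv).astype(float)
    r=np.c_[(uv[:,0]-d["cx"])/f,-(uv[:,1]-d["cy"])/f,-np.ones(len(uv))]@T[:3,:3].T
    return T[:3,3]+r*((z-T[2,3])/r[:,2])[:,None]
def rep(n,P):
    e=np.roll(P,-1,0)-P
    print(n,P.mean(0).round(4),"len",np.hypot(e[:,0],e[:,1]).round(4),"ang",np.degrees(np.arctan2(e[:,1],e[:,0])).round(1))
E
python3 - <<'E'
from h import *
t=bot.snapshot("top");s=bot.snapshot("side")
c=lambda a,k,o:(np.array(a)+.5)/k-.5+np.array(o)
rep("base",proj(t,c([(180,85),(635,185),(580,475),(115,362)],10,(365,160)),.01))
rep("top",proj(t,c([(403,90),(522,118),(495,262),(368,240)],10,(365,160)),.12))
rep("side",proj(s,c([(252,130),(325,90),(412,135),(340,175)],7,(325,105)),.12))
print(bot.observe()["t"])
E
```

```text
base [ 0.5554 -0.2248  0.01  ] len [0.1193 0.0773 0.1212 0.0751] ang [-103.3  167.1   75.6  -14.3]
top [ 0.5569 -0.225   0.12  ] len [0.0282 0.0349 0.0296 0.0368] ang [-104.3  167.5   79.4  -14.7]
side [ 0.5569 -0.2259  0.12  ] len [0.0325 0.0339 0.0317 0.0335] ang [-106.5  166.8   72.7  -11.8]
0.2
```

Both views put the carrier at about (0.556, -0.225), with the dock's x axis at about -14°. The measured sizes match the given ones. I'm moving above it.

Call:
step_arm(offset=[[0.37, 0.49, 0], [0.37, 0.49, 0], [0.37, 0.49, 0], [0.37, 0.49, 0], [0.37, 0.49, 0], [0.37, 0.49, 0], [0.37, 0.49, 0], [0.37, 0.49, 0], [0.37, 0.49, 0], [0.37, 0.49, 0], [0.37, 0.49, 0], [0.37, 0.49, 0], [0, 0, 0], [0, 0, 0]], delta_rot=[[0, 0, 0.111], [0, 0, 0.111], [0, 0, 0.111], [0, 0, 0.111], [0, 0, 0.111], [0, 0, 0.111], [0, 0, 0.111], [0, 0, 0.111], [0, 0, 0.111], [0, 0, 0.111], [0, 0, 0.111], [0, 0, 0.111], [0, 0, 0], [0, 0, 0]], hand=[1, 1, 1, 1, 1, 1, 1, 1, 1, 1, 1, 1, 1, 1], grip_force=60)

```text
t: 1.95
tcp_pos: [0.5563, -0.2265, 0.231]
eef_rot: [[0.241, 0.971, -0.001], [0.971, -0.241, -0.0], [-0.001, -0.001, -1.0]]
wrist_force: [-0.5, -0.1, -0.0]
finger_gap: 0.086
finger_force: 0.0
```

Run:
```python
from h import *
import cv2
s=bot.observe();print(s["tcp_pos"],s["eef_rot"].round(3),s["q"].round(2))
d=bot.snapshot("wrist");cv2.imwrite("pics/w1.png",d["img"]);print({k:v for k,v in d.items() if k!="img"})
```

```text
[ 0.55630469 -0.22648734  0.23100697] [[ 0.241  0.971 -0.001]
 [ 0.971 -0.241 -0.   ]
 [-0.001 -0.001 -1.   ]] [ 0.52  0.47 -0.33  1.88  0.2   0.83 -0.15]
{'vfov': 63.555336347852005, 'cx': 316.32544527321943, 'cy': 203.06147069122375, 'hand_eye': array([[-6.15057711e-04,  9.50316978e-01,  3.11283253e-01,
         7.99781362e-02],
       [ 9.99999743e-01,  6.99151032e-04, -1.58561511e-04,
        -9.80493227e-04],
       [-3.68317704e-04,  3.11283076e-01, -9.50317163e-01,
        -1.42550059e-01],
       [ 0.00000000e+00,  0.00000000e+00,  0.00000000e+00,
         1.00000000e+00]])}
```

View pics/w1.png

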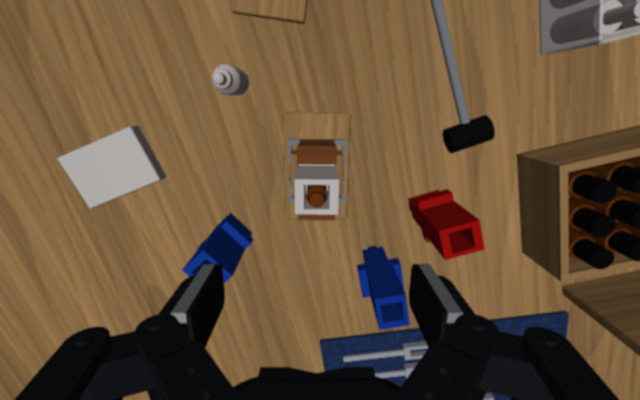

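The wrist view shows the bare bottle at (317,196) in the carrier top, whose corners are (295,178), (341,178), (338,214) and (295,214). The dock is square to the gripper, and the base's far edge runs from (285,113) to (350,113).

Run:
```python
from h import *
s=bot.observe();d=bot.snapshot("wrist")
W=np.eye(4);W[:3,:3]=s["eef_rot"];W[:3,3]=s["tcp_pos"];T=W@d["hand_eye"]
P=proj(d,[(295,178),(341,178),(339,214),(295,214)],.12,T);rep("top",P)
B=proj(d,[(285,113),(350,113)],.01,T);print(B.round(4))
e=B.mean(0)-[.556,-.225,0];print(np.hypot(e[0],e[1]), s["eef_rot"][:2,:2].T@e[:2], s["eef_rot"][:2,:2].T@(P.mean(0)-s["tcp_pos"])[:2], np.degrees(np.arctan2(*(B[1]-B[0])[[1,0]])))
```

```text
top [ 0.5566 -0.2246  0.12  ] len [0.0371 0.0309 0.0368 0.0309] ang [ -14.1 -105.8  165.9   74.8]
[[ 0.5374 -0.1569  0.01  ]
 [ 0.6059 -0.1741  0.01  ]]
0.06151132012176222 [0.06150653 0.00076616] [ 2.63358415e-03 -5.89529380e-05] -14.057249145677796
```

Call:
step_arm(offset=[[0, 0.023, -0.315], [0, 0, -0.315], [0, 0, -0.315], [0, 0, -0.315], [0, 0, -0.315], [0, 0, -0.315], [0, 0, 0], [0, 0, 0]], delta_rot=[[0, 0, 0], [0, 0, 0], [0, 0, 0], [0, 0, 0], [0, 0, 0], [0, 0, 0], [0, 0, 0], [0, 0, 0]], hand=[1, 1, 1, 1, 1, 1, 1, 1])

```text
t: 3.05
tcp_pos: [0.5569, -0.225, 0.0809]
eef_rot: [[0.242, 0.97, 0.001], [0.97, -0.242, -0.001], [-0.0, 0.001, -1.0]]
wrist_force: [-0.4, -0.6, 0.1]
finger_gap: 0.0856
finger_force: 0.0
```

Call:
step_arm(offset=[[0, 0, 0], [0, 0, 0], [0, 0, 0], [0, 0, 0], [0, 0, 0], [0, 0, 0], [0, 0, 0], [0, 0, 0]], delta_rot=[[0, 0, 0], [0, 0, 0], [0, 0, 0], [0, 0, 0], [0, 0, 0], [0, 0, 0], [0, 0, 0], [0, 0, 0]], hand=[-1, -1, -1, -1, -1, -1, -1, -1], grip_force=60)

```text
t: 4.05
tcp_pos: [0.557, -0.2243, 0.0808]
eef_rot: [[0.24, 0.971, 0.001], [0.971, -0.24, -0.001], [-0.0, 0.001, -1.0]]
wrist_force: [-0.5, 0.1, 6.7]
finger_gap: 0.0354
finger_force: 59.5
```

Run:
```python
from h import *
import cv2
s=bot.observe();print(s["tcp_pos"],s["wrist_force"],s["wrist_torque"],s["finger_gap"],s["finger_force"])
cv2.imwrite("pics/s2.png",cv2.resize(bot.snapshot("side")["img"][60:200,290:450],(640,560),interpolation=cv2.INTER_CUBIC))
```

```text
[ 0.55704057 -0.22428997  0.08076841] [-0.4930334   0.06882862  6.70781484] [ 0.04511447  0.28730055 -0.02122993] 0.03540895619896812 59.521790742874146
```

View pics/s2.png

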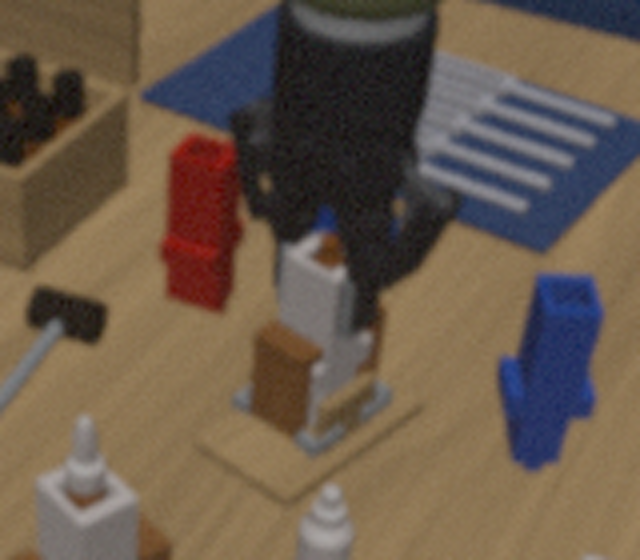

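The grip is good: gap 35.4 mm, 60 N, bottle undisturbed. Next I rock it towards +y (left cheek) about the foot edge by about 0.195 rad.

Call:
step_arm(offset=[[0.007, 0.028, 0], [0.007, 0.028, 0], [0.007, 0.028, 0], [0.007, 0.028, 0], [0.007, 0.028, -0.002], [0.007, 0.028, -0.003], [0, 0, 0], [0, 0, 0]], delta_rot=[[-0.04, 0.01, 0], [-0.04, 0.01, 0], [-0.04, 0.01, 0], [-0.04, 0.01, 0], [-0.04, 0.01, 0], [-0.04, 0.01, 0], [0, 0, 0], [0, 0, 0]], hand=[-1, -1, -1, -1, -1, -1, -1, -1])

```text
t: 5.1
tcp_pos: [0.5603, -0.2114, 0.0802]
eef_rot: [[0.236, 0.971, -0.046], [0.952, -0.241, -0.188], [-0.194, 0.0, -0.981]]
wrist_force: [-0.5, -3.1, 6.1]
finger_gap: 0.0356
finger_force: 60.1
```

Call:
step_arm(offset=[[-0.007, -0.028, 0.003], [-0.007, -0.028, 0.002], [-0.007, -0.028, 0], [-0.007, -0.028, 0], [-0.007, -0.028, 0], [-0.007, -0.028, 0], [-0.007, -0.028, 0], [-0.007, -0.028, 0], [-0.007, -0.028, 0], [-0.007, -0.028, 0], [-0.007, -0.028, -0.002], [-0.007, -0.029, -0.003], [0, 0, 0], [0, 0, 0]], delta_rot=[[0.04, -0.01, 0], [0.04, -0.01, 0], [0.04, -0.01, 0], [0.04, -0.01, 0], [0.04, -0.01, 0], [0.04, -0.01, 0], [0.04, -0.01, 0], [0.04, -0.01, 0], [0.04, -0.01, 0], [0.04, -0.01, 0], [0.04, -0.01, 0], [0.04, -0.01, 0], [0, 0, 0], [0, 0, 0]], hand=[-1, -1, -1, -1, -1, -1, -1, -1, -1, -1, -1, -1, -1, -1])

```text
t: 6.85
tcp_pos: [0.5541, -0.2368, 0.0801]
eef_rot: [[0.236, 0.971, 0.048], [0.952, -0.24, 0.189], [0.195, 0.002, -0.981]]
wrist_force: [0.7, 2.6, 4.7]
finger_gap: 0.0355
finger_force: 60.3
```

Run:
```python
from h import *
import cv2
s=bot.observe();print(s["tcp_pos"],s["wrist_force"],s["wrist_torque"],s["q"].round(2))
cv2.imwrite("pics/s3.png",cv2.resize(bot.snapshot("side")["img"][105:190,325:415],(630,595),interpolation=cv2.INTER_CUBIC))
```

```text
[ 0.5540655  -0.23678869  0.08011383] [0.66757663 2.57471635 4.69741477] [ 0.87598385 -0.29699927 -0.02223228] [ 0.71  0.71 -0.45  1.95  0.18  0.56 -0.04]
```

View pics/s3.png

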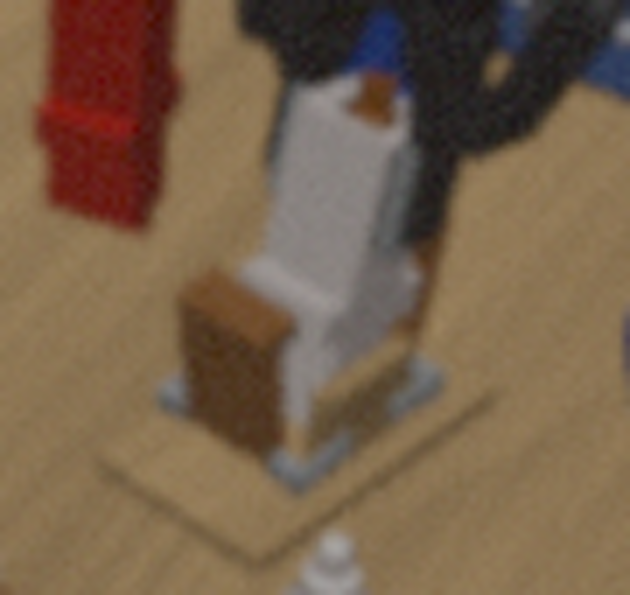

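The carrier is tipped right, and the left cheek's top has swung out from (205,265) to (180,285), roughly 0.16 rad. For margin I'll push slightly further on each side.

Call:
step_arm(offset=[[-0.005, -0.018, -0.001], [0, 0, 0], [0.007, 0.028, 0.003], [0.007, 0.028, 0.003], [0.007, 0.028, 0], [0.007, 0.028, 0], [0.007, 0.028, 0], [0.007, 0.028, 0], [0.007, 0.028, 0], [0.007, 0.028, 0], [0.007, 0.028, 0], [0.007, 0.028, 0], [0.007, 0.028, -0.003], [0.007, 0.028, -0.003], [0.007, 0.028, 0], [0, 0, 0], [0, 0, 0]], delta_rot=[[0.015, -0.004, 0], [0, 0, 0], [-0.039, 0.01, 0], [-0.039, 0.01, 0], [-0.039, 0.01, 0], [-0.039, 0.01, 0], [-0.039, 0.01, 0], [-0.039, 0.01, 0], [-0.039, 0.01, 0], [-0.039, 0.01, 0], [-0.039, 0.01, 0], [-0.039, 0.01, 0], [-0.039, 0.01, 0], [-0.039, 0.01, 0], [-0.039, 0.01, 0], [0, 0, 0], [0, 0, 0]], hand=[-1, -1, -1, -1, -1, -1, -1, -1, -1, -1, -1, -1, -1, -1, -1, -1, -1])

```text
t: 9.02
tcp_pos: [0.5605, -0.2111, 0.0801]
eef_rot: [[0.236, 0.971, -0.051], [0.95, -0.241, -0.198], [-0.204, -0.002, -0.979]]
wrist_force: [0.3, -0.6, 7.5]
finger_gap: 0.0355
finger_force: 60.5
```

Run:
```python
from h import *
from scipy.spatial.transform import Rotation as R
import cv2
s=bot.observe();Y=np.radians(-14);print(s["wrist_force"],s["wrist_torque"])
r=R.from_matrix(s["eef_rot"])
G=np.array([[np.sin(-Y),np.cos(Y),0],[np.cos(Y),-np.sin(-Y),0],[0,0,-1]])
print("to upright: rot",(R.from_matrix(G)*r.inv()).as_rotvec()/np.radians(45),"shift",(np.array([.557,-.2245,.081])-s["tcp_pos"])/.08)
cv2.imwrite("pics/s4.png",cv2.resize(bot.snapshot("side")["img"][105:190,325:415],(630,595),interpolation=cv2.INTER_CUBIC))
```

```text
[ 0.2624072  -0.61569951  7.52677425] [-0.1845436   0.07597148 -0.02620858]
to upright: rot [ 0.25381877 -0.06568837 -0.00145242] shift [-0.04383152 -0.16780288  0.0108766 ]
```

View pics/s4.png

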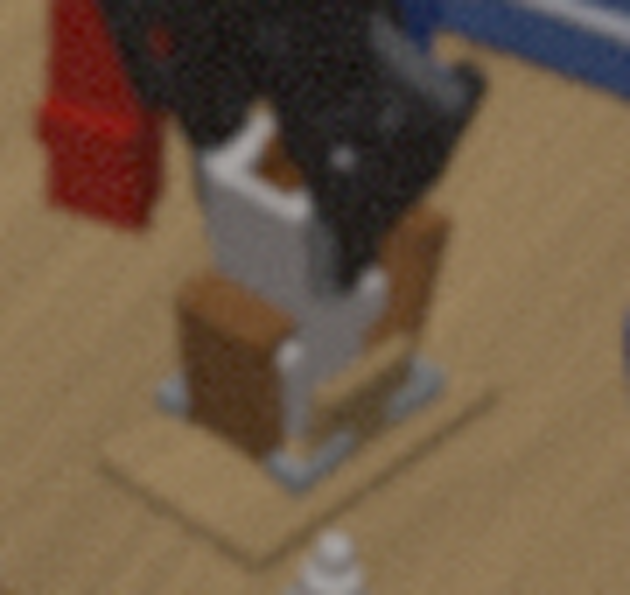

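Both cheeks are now open: the right cheek's top moved from (425,240) to (450,215). Next I bring the carrier upright and start lifting.

Call:
step_arm(offset=[[-0.007, -0.028, 0.003], [-0.007, -0.028, 0.003], [-0.007, -0.028, 0.002], [-0.007, -0.028, 0.002], [-0.008, -0.028, 0.001], [-0.008, -0.028, 0], [0, 0, 0], [0, 0, 0.05], [0, 0, 0.05], [0, 0, 0.05], [0, 0, 0.05], [0, 0, 0.05], [0, 0, 0], [0, 0, 0]], delta_rot=[[0.042, -0.011, 0], [0.042, -0.011, 0], [0.042, -0.011, 0], [0.042, -0.011, 0], [0.043, -0.011, 0], [0.043, -0.011, -0.001], [0, 0, 0], [0, 0, 0], [0, 0, 0], [0, 0, 0], [0, 0, 0], [0, 0, 0], [0, 0, 0], [0, 0, 0]], hand=[-1, -1, -1, -1, -1, -1, -1, -1, -1, -1, -1, -1, -1, -1])

```text
t: 10.82
tcp_pos: [0.5567, -0.2235, 0.1005]
eef_rot: [[0.241, 0.97, -0.0], [0.97, -0.241, 0.002], [0.001, -0.0, -1.0]]
wrist_force: [-0.3, 0.8, -2.0]
finger_gap: 0.0357
finger_force: 59.9
```

It came free: the force is only its weight, about 2 N. I'm lifting the rest of the way.

Call:
step_arm(offset=[[0, -0.012, 0.09], [0, 0, 0.1], [0, 0, 0.1], [0, 0, 0.1], [0, 0, 0.1], [0, 0, 0.1], [0, 0, 0.1], [0, 0, 0.1], [0, 0, 0.1], [0, 0, 0.055], [0, 0, 0], [0, 0, 0], [0, 0, 0], [0, 0, 0], [0, 0, 0], [0, 0, 0]], delta_rot=[[0, 0, 0], [0, 0, 0], [0, 0, 0], [0, 0, 0], [0, 0, 0], [0, 0, 0], [0, 0, 0], [0, 0, 0], [0, 0, 0], [0, 0, 0], [0, 0, 0], [0, 0, 0], [0, 0, 0], [0, 0, 0], [0, 0, 0], [0, 0, 0]], hand=[-1, -1, -1, -1, -1, -1, -1, -1, -1, -1, -1, -1, -1, -1, -1, -1])

```text
t: 12.82
tcp_pos: [0.5568, -0.2244, 0.176]
eef_rot: [[0.241, 0.97, -0.0], [0.97, -0.241, 0.002], [0.002, -0.0, -1.0]]
wrist_force: [-0.4, -0.3, -1.8]
finger_gap: 0.0354
finger_force: 59.9
```

Run:
```python
from h import *
import cv2
s=bot.observe();print(s["tcp_pos"],s["wrist_force"],abs(s["qvel"]).max())
cv2.imwrite("pics/s5.png",cv2.resize(bot.snapshot("side")["img"][60:200,290:450],(640,560),interpolation=cv2.INTER_CUBIC))
```

```text
[ 0.55680832 -0.22438005  0.17602672] [-0.42158985 -0.32488987 -1.7590506 ] 0.0017778605127055046
```

View pics/s5.png

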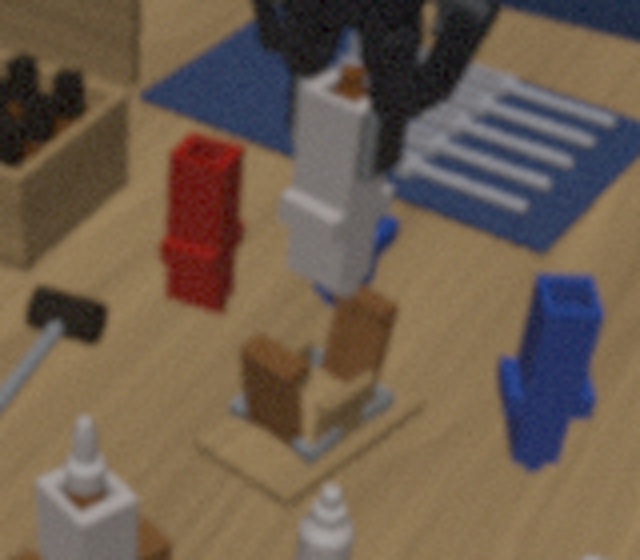

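The carrier hangs clear above its dock at (335,180), with its foot at about (330,290) above the cheek tops and both cheeks open. I'll use the last picture to check that it is upright.

Run:
```python
from h import *
import cv2
d=bot.snapshot("side");im=cv2.resize(d["img"][70:138,355:395],(353,600),interpolation=cv2.INTER_CUBIC)
# expected corners of an upright carrier, foot z=0.105
T=np.linalg.inv(d["cam_to_world"]);f=200/np.tan(np.radians(d["vfov"])/2)
def px(x,y,z):
    Y=np.radians(-14);p=T@[.5568+x*np.cos(Y)-y*np.sin(Y),-.2246+x*np.sin(Y)+y*np.cos(Y),.105+z,1]
    return tuple(int(v) for v in ((np.array([d["cx"]+f*p[0]/-p[2]-355,d["cy"]-f*p[1]/-p[2]-70])+.5)*8.82))
o=im.copy()
for x in(-.018,.018):
    for a in(-1,1):
        for y,z0,z1 in((.015,.054,.11),(.024,.04,.054),(.013,.006,.04)): cv2.line(o,px(x,a*y,z0),px(x,a*y,z1),(0,255,0),1)
cv2.imwrite("pics/s6.png",np.hstack([im,o]))
```

```text
(no output)
```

View pics/s6.png

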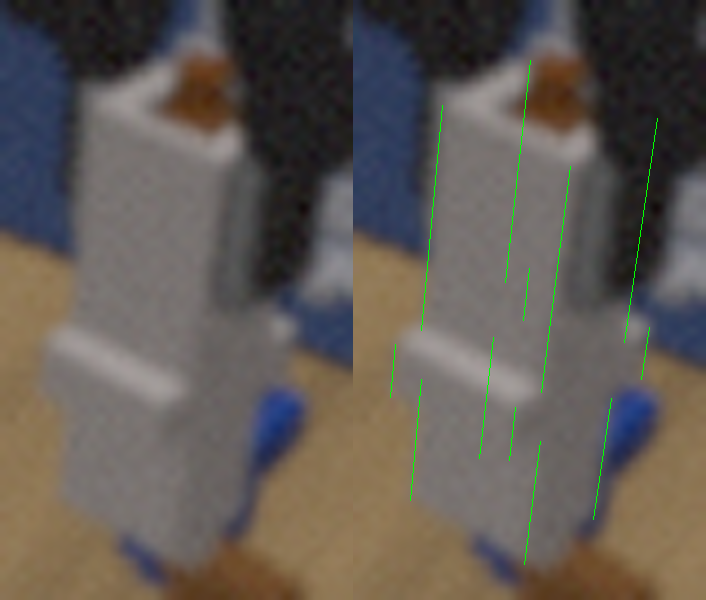

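The edges suggest the carrier leans slightly, maybe 3° towards +y, having slipped in the pads. I'll measure that lean and both cheek openings by fitting projected silhouettes.

```bash
cat > fit.py <<'E'
from h import *
import cv2
from scipy.optimize import minimize
d=bot.snapshot("side");K=6;u0,v0,w,h=335,65,75,115
im=cv2.resize(d["img"][v0:v0+h,u0:u0+w],None,fx=K,fy=K,interpolation=cv2.INTER_CUBIC);im=cv2.GaussianBlur(im,(0,0),3)
Ti=np.linalg.inv(d["cam_to_world"]);f=200/np.tan(np.radians(d["vfov"])/2);Y=np.radians(-14)
def px(P,s):
    P=np.atleast_2d(P);W=np.c_[s[0]+P[:,0]*np.cos(Y)-P[:,1]*np.sin(Y),s[1]+P[:,0]*np.sin(Y)+P[:,1]*np.cos(Y),P[:,2],np.ones(len(P))]@Ti.T
    return ((np.c_[d["cx"]-f*W[:,0]/W[:,2]-u0,d["cy"]+f*W[:,1]/W[:,2]-v0]+.5)*K)
def box(x,y0,y1,z0,z1): return np.array([(a,b,c) for a in(-x,x) for b in(y0,y1) for c in(z0,z1)])
def mask(boxes,s):
    m=np.zeros(im.shape[:2],np.uint8)
    for b in boxes: cv2.fillConvexPoly(m,cv2.convexHull((px(b,s)*16).astype(np.int32)),1,cv2.LINE_8,4)
    return m>0
hsv=cv2.cvtColor(im,cv2.COLOR_BGR2HSV)
def rot(P,t,py,pz):  # tilt t toward +y about (py,pz)
    y,z=P[:,1]-py,P[:,2]-pz;return np.c_[P[:,0],py+y*np.cos(t)+z*np.sin(t),pz+z*np.cos(t)-y*np.sin(t)]
iou=lambda a,b:(a&b).sum()/max((a|b).sum(),1)
brown=(hsv[...,0]<16)&(hsv[...,1]>105)&(hsv[...,2]>30)
s0=(.5565,-.2248)
for n,sg in(("left",1),("right",-1)):
    def cheek(p):
        B=[box(.018,.025,.035,.02,.08),box(.018,.018,.03,.07,.08)]
        B=[rot(b,p,.012,.01)*[1,sg,1] for b in B];return mask(B,s0)
    zone=cv2.dilate((cheek(.0)|cheek(.15)|cheek(.25)).astype(np.uint8),np.ones((9,9)))>0
    print(n,[(round(p,2),round(iou(cheek(p),brown&zone),3)) for p in np.arange(0,.26,.02)],brown[zone].sum(),cheek(.15).sum())
# carrier: left silhouette, white mask slopes
white=(hsv[...,1]<60)&(hsv[...,2]>95)
def left(m,z):  # left edge x at rows given
    r=np.arange(*z);return np.polyfit(r,[np.argmax(m[i]) for i in r],1)[0]
def car(t): return mask([rot(box(.018,-y,y,.105+a,.105+b),t,0,.195) for y,a,b in((.013,.006,.04),(.024,.04,.054),(.015,.054,.11))],(.5568,-.2246))
v=px([[-.018,.015,.215],[-.018,.015,.16],[.018,.013,.14],[.018,.013,.115],[-.018,.013,.14],[-.018,.013,.115],[.018,.015,.21],[.018,.015,.16]],s0);print(v.round(0).tolist())
np.savez("m.npz",white=white)
for t in(-.1,-.05,0,.05,.1,.15):
    m=car(t);print(t,"iou",round(iou(m,white),3),[[int(np.argmax(m[r])) for r in range(60,300,20)]])
print("meas",[int(np.argmax(white[r])) for r in range(60,300,20)])
E
python3 fit.py
```

```text
left [(np.float64(0.0), np.float64(0.572)), (np.float64(0.02), np.float64(0.595)), (np.float64(0.04), np.float64(0.617)), (np.float64(0.06), np.float64(0.64)), (np.float64(0.08), np.float64(0.66)), (np.float64(0.1), np.float64(0.679)), (np.float64(0.12), np.float64(0.705)), (np.float64(0.14), np.float64(0.727)), (np.float64(0.16), np.float64(0.741)), (np.float64(0.18), np.float64(0.747)), (np.float64(0.2), np.float64(0.747)), (np.float64(0.22), np.float64(0.726)), (np.float64(0.24), np.float64(0.702))] 10723 14200
right [(np.float64(0.0), np.float64(0.61)), (np.float64(0.02), np.float64(0.624)), (np.float64(0.04), np.float64(0.64)), (np.float64(0.06), np.float64(0.654)), (np.float64(0.08), np.float64(0.667)), (np.float64(0.1), np.float64(0.68)), (np.float64(0.12), np.float64(0.687)), (np.float64(0.14), np.float64(0.69)), (np.float64(0.16), np.float64(0.689)), (np.float64(0.18), np.float64(0.687)), (np.float64(0.2), np.float64(0.685)), (np.float64(0.22), np.float64(0.681)), (np.float64(0.24), np.float64(0.674))] 10274 14769
[[269.0, 143.0], [250.0, 294.0], [167.0, 300.0], [161.0, 361.0], [247.0, 343.0], [239.0, 404.0], [181.0, 116.0], [168.0, 252.0]]
-0.1 iou 0.521 [[0, 226, 185, 182, 179, 175, 172, 169, 166, 162, 146, 140]]
-0.05 iou 0.537 [[0, 224, 183, 181, 178, 175, 173, 170, 168, 165, 152, 144]]
0 iou 0.545 [[0, 223, 184, 179, 177, 176, 174, 172, 170, 168, 156, 148]]
0.05 iou 0.526 [[0, 222, 187, 178, 177, 176, 174, 173, 172, 171, 160, 151]]
0.1 iou 0.5 [[0, 220, 190, 176, 176, 175, 175, 175, 174, 174, 164, 155]]
0.15 iou 0.473 [[0, 219, 191, 175, 175, 175, 176, 176, 176, 177, 167, 160]]
meas [13, 212, 179, 179, 177, 46, 172, 150, 171, 168, 152, 149]
```

The left-edge fit matches an upright carrier to within about 0.03 rad. Both cheeks read as open, left about 0.19 and right about 0.15, and the carrier came out without resistance. I'm handing in.

```bash
python3 -c "
from bench import bot
s=bot.observe();print(s['t'],s['tcp_pos'],s['finger_force']);print(bot.job_done())"
```

```text
12.975 [ 0.55680211 -0.22441217  0.17608596] 59.91613268852234
the job is handed in; nothing more can be done
None
```

The carrier with the uncapped bottle was rocked free of both cheeks and lifted about 95 mm, so its foot should be about 25 mm above the cheek tops; it was held upright and steady above its dock, and the job was handed in at about 13 s (no verdict was returned).

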